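# Snap the controller board onto its standoffs

## Task

The green controller board is lying loose on the tips of its four snap standoffs: press it down until all four have clicked and it sits fully home on its seats. Push on the bare white pads, one end and then the other, so that the two standoffs of an end go down together and no corner is driven down on its own, leaving the board steeply askew. Keep off the glass display and leave the other things on the bench where they are.

Things in the scene. Friction and masses are not known exactly. Their poses are not given: they have to be found in the camera images.
- board: Green circuit board, 170 (x) x 112 (y) x 4 mm, 0.2 kg, loose, level on the tips of four orange snap standoffs that stick up through its 10 mm square brass-framed holes (x +-64, y +-39 mm). Origin: centre of its underside, z up, at the start about 10 mm above the seats. Connectors up to 16 mm high line both long edges (|y| over 40, |x| under 41 mm); the ends (|x| over 45 mm) are bare.
- pad0 (a point): Centre, on the board's top face, of the white pressing pad (30 x 44 mm) at the board's +x end, midway between that end's two holes (64 mm from the board's centre). About 6 to 9 N straight down here snaps both standoffs of that end; the pad goes down about 10 mm and stops hard. The other end stays up meanwhile (the board then slopes about 0.08 rad).
- pad1 (a point): The same at the board's -x end.
- display: Black-framed glass display fixed on the middle of the board, 74 (x) x 54 (y) x 9 mm; origin at the centre of its underside, on the board's top face. Fragile: not to be touched.
- tray: Open grey base of a control box, fixed on the bench, 214 (x) x 152 (y) mm with a 15 mm high rim, lower than the board. Origin: centre of its underside, on the bench; z up, x along its length. The board lies parallel to it and centred over it.
- post0 (a point): Centre of the seat (shoulder, 18 mm across, 26 mm above the bench) of the orange snap standoff at the +x +y corner of the tray. Above the seat its two guide fins rise 16 mm, with two white sprung jaws between them that give way as the board is pushed past and spring out again over its top.
- hole0 (a point): Centre of the board's +x +y hole at the underside; it must end on post0. About 10 mm above it at the start, 0 to 1 mm when clicked home.
- post1 (a point): Centre of the seat (shoulder, 18 mm across, 26 mm above the bench) of the orange snap standoff at the +x -y corner of the tray. Above the seat its two guide fins rise 16 mm, with two white sprung jaws between them that give way as the board is pushed past and spring out again over its top.
- hole1 (a point): Centre of the board's +x -y hole at the underside; it must end on post1. About 10 mm above it at the start, 0 to 1 mm when clicked home.
- post2 (a point): Centre of the seat (shoulder, 18 mm across, 26 mm above the bench) of the orange snap standoff at the -x +y corner of the tray. Above the seat its two guide fins rise 16 mm, with two white sprung jaws between them that give way as the board is pushed past and spring out again over its top.
- hole2 (a point): Centre of the board's -x +y hole at the underside; it must end on post2. About 10 mm above it at the start, 0 to 1 mm when clicked home.
- post3 (a point): Centre of the seat (shoulder, 18 mm across, 26 mm above the bench) of the orange snap standoff at the -x -y corner of the tray. Above the seat its two guide fins rise 16 mm, with two white sprung jaws between them that give way as the board is pushed past and spring out again over its top.
- hole3 (a point): Centre of the board's -x -y hole at the underside; it must end on post3. About 10 mm above it at the start, 0 to 1 mm when clicked home.
- screwdriver: Bystander: yellow-handled screwdriver 170 mm long lying beside the tray; origin under its middle.
- tape: Bystander: blue roll of tape, 60 mm across, 19 mm high, lying flat on the other side of the tray; origin under its centre.
- multimeter: Bystander: yellow multimeter 160 x 80 x 36 mm; origin under its centre.
- bottle: Bystander: green bottle, 64 mm across, 210 mm high; origin under its centre.
- gearmotor: Bystander: small gear motor 105 mm long, 36 mm high; origin under its gearbox.

How it is judged:
By the outcome, as a careful person would: the job done as asked, in the order asked, and still so for the second after the job is handed in, with the robot touching nothing.
It also fails if it takes over 32 s, if anything falls off the work surface, if the arm or the gripper's body presses on something with over 40 N, if the wrist force passes 120 N, or if a joint passes its speed limit or range.

## Robot

A 6-joint arm with a two-finger parallel gripper is mounted at the origin on the work surface. World frame = base frame: x ahead of the robot, y to its left, z up, the work surface at z = 0. Lengths are in m, angles in degrees, forces in N, time in s.
With the tool pointing down it reaches from about 0.35 to 0.85 m from the base axis. Payload 8.1 kg.
Tool frame: the origin (TCP) lies between the finger pads; the fingertips stand 25 mm ahead of it and the grasp point (between the pads) lies 6 mm ahead of it; z points along the fingers, y is the direction in which the jaws open and shut (so a half turn about z gives the same grasp; the last joint's range is limited). The gripper opens to 85 mm and grips with 20 to 120 N. Pads are 22 mm wide; open, the fingers measure 114 mm over their backs; the gripper's body (76 mm by 85 mm) begins 54 mm behind the grasp point. The pads swing forward as they close: fully open they stand 13 mm farther back than shut.
Start: joints at [-75.768, 7.471, 85.268, -0, 87.261, -4.893], TCP at [0.197, -0.567, 0.256] pointing down, gripper open.
Joint ranges: [-169.43, 169.43], [-51.17, 129.36], [1.28, 143.12], [-76.62, 256.62], [0, 156.53], [-152.29, 152.29]. Speed limits (degrees/s): [136.94, 136.94, 159.86, 180, 180, 180].

## Interface

Orientations are given as a 3x3 rotation matrix whose columns are the frame's x, y, z axes.
In Python, from plant import ctrl, telemetry, vision, hand_in gives the robot as it stands. Calls block until the motion is done:
- ctrl.goto(position, orientation): joint-space move of the TCP to a pose.
- ctrl.line_to(position, rot=None, velocity=0.15, until_force=None): straight line of the TCP; rot=None keeps the orientation; velocity is the mean speed in m/s. With until_force (N) it stops when the force on the tool has changed by that much, and returns True; else False.
- ctrl.set_joints(angles): joint-space move.
- ctrl.open_gripper() and ctrl.clamp(grasp_force=None): open the fingers fully, or close them until they stop; grasp_force is the grip in N (None keeps the last).
- ctrl.sleep(seconds).
- ctrl.solve_ik(position, orientation): joint angles nearest the present ones, or None.
- telemetry.state(): the state.
- vision.grab_frame(name): name is "side" or "top"; returns the picture (400x640x3 uint8, red, green, blue); there is no depth.
- vision.get_calibration(name): a dict with "intrinsics" (3x3 intrinsics, pixels), "view" (4x4, takes a point from world to camera coordinates). Camera axes: x right, y down, z forward; pixel columns grow to the right and rows downward; lengths in m; the calibration is good to about 2 mm. A picture is of the moment at which its call begins. get_calibration takes no time and is no camera call.
A pose or a line that the arm cannot do raises ctrl.Unreachable and nothing moves.
- hand_in(): hands the job in, once; it reports no verdict.
Trained networks look in the newest picture that a camera, given by its name, has taken for a name from the list of things; names that differ only in an ending like _2 or _b are one class to them, and where a whole thing is asked for, a point or a joint stands for the part that bears it (a point fixed in the world has none). Each returns a list of dicts, best first, with "p" (0 to 1); they miss things now and then, are a little off and sometimes report something else, mostly with a low value. They report only what shows in the picture. A call takes as long as a camera call.
- vision.find_in(camera, target): "xy" ([column, row] in pixels, amid what is visible of it).
- vision.outline_of(camera, target): "region" (400x640 bool, what is visible of it) and "xy" ([column, row] in pixels, amid what is visible of it).
- vision.mark_of(camera, target): "xy" ([column, row] in pixels: a listed point, or the origin of a listed thing).
The state is a dict: "clock": time; "qpos": joint angles; "qvel": joint speeds; "joint_efforts": joint torques, N m; "eef_pos": TCP position; "tcp_rot": TCP orientation; "contact_force": force on the tool from outside, world axes, zero at the start; "ft_torque": the same for the moment, N m; "gripper_width": finger opening in m.
Only numpy, scipy, OpenCV 4.12 (cv2) and the standard library are available. Lean on these libraries where they do the work, as an engineer would, in place of code of your own. Each camera call takes 0.05 s, during which the arm holds its last target. There are 200 camera calls.

## Working session

There is one attempt and no reset: what is moved stays moved. The work goes in short steps, each a Python script; the robot and the scene stay as the last script left them, time stands still between calls to the robot, and variables do not carry over. Pictures are saved under pics/ and viewed, about 8 in all and at most 12, crops included, and the job is handed in when it is done.

```bash
mkdir -p pics; ls
cat > h.py <<'E'
import numpy as np, cv2
from plant import ctrl, telemetry, vision, hand_in
def snap(c,n):
    im=vision.grab_frame(c); cv2.imwrite(f'pics/{n}.png',im[:,:,::-1]); return im
def proj(c,p):
    k=vision.get_calibration(c); K=np.array(k['intrinsics']);V=np.array(k['view'])
    q=V[:3,:3]@np.asarray(p,float)+V[:3,3]; u=K@q; return u[:2]/u[2]
def at_z(c,xy,z):
    k=vision.get_calibration(c); K=np.array(k['intrinsics']);V=np.array(k['view'])
    R,t=V[:3,:3],V[:3,3]; o=-R.T@t; d=R.T@np.linalg.inv(K)@np.array([*xy,1.]); return o+d*(z-o[2])/d[2]
E
python3 - <<'E'
from h import *
for c in ('top','side'):
    snap(c,c+'0')
    print(c,'cam',at_z(c,(320,200),0))
    for t,z in [('pad0',.040),('pad1',.040),('hole0',.036),('hole1',.036),('hole2',.036),('hole3',.036),('board',.036),('display',.04),('tray',0),('bottle',0),('multimeter',0)]:
        r=vision.mark_of(c,t)
        for d in r[:2]: print(t,np.round(d['xy'],1),round(d['p'],2),np.round(at_z(c,d['xy'],z),4))
print(telemetry.state())
E
```

```text
pics
top cam [ 0.52900016 -0.02044492  0.        ]
pad0 [353.4 176.3] 0.85 [ 0.5996 -0.1267  0.04  ]
pad0 [347.3 217.7] 0.75 [ 0.4679 -0.1046  0.04  ]
pad1 [353.4 176.3] 0.85 [ 0.5996 -0.1267  0.04  ]
pad1 [347.3 217.7] 0.75 [ 0.4679 -0.1046  0.04  ]
hole0 [340.7 215.5] 0.81 [ 0.4754 -0.0842  0.036 ]
hole0 [361.1 217.6] 0.74 [ 0.468  -0.1488  0.036 ]
hole1 [340.7 215.5] 0.81 [ 0.4754 -0.0842  0.036 ]
hole1 [361.1 217.6] 0.74 [ 0.468  -0.1488  0.036 ]
hole2 [340.7 215.5] 0.81 [ 0.4754 -0.0842  0.036 ]
hole2 [361.1 217.6] 0.74 [ 0.468  -0.1488  0.036 ]
hole3 [340.7 215.5] 0.81 [ 0.4754 -0.0842  0.036 ]
hole3 [361.1 217.6] 0.74 [ 0.468  -0.1488  0.036 ]
board [352.7 196.7] 0.82 [ 0.5348 -0.1235  0.036 ]
board [460.7 246.8] 0.68 [ 0.3718 -0.4619  0.036 ]
display [351.2 200.6] 0.85 [ 0.522  -0.1181  0.04  ]
tray [337.2 217.2] 0.2 [ 0.4722 -0.0755  0.    ]
bottle [451.4 172.2] 0.72 [ 0.616  -0.4546  0.    ]
multimeter [159.5 212.4] 0.96 [0.4947 0.4987 0.    ]
multimeter [349.5 175.5] 0.31 [ 0.6086 -0.1183  0.    ]
side cam [ 0.5265526  -0.07330251  0.        ]
pad0 [348.3 183.5] 0.92 [ 0.4
[... 1081 characters left out ...]
-03,
        8.72613785e+01, -4.89452530e+00]), 'qvel': array([ 0.01336173, -0.0112956 ,  0.01847496, -0.04493221, -0.08581888,
       -0.02291018]), 'joint_efforts': array([-4.68433245e-04, -5.69321179e+01, -5.00857115e+01, -2.45662341e-04,
        1.50253451e-03, -1.22701329e-05]), 'eef_pos': array([ 0.19659833, -0.56687522,  0.25628274]), 'tcp_rot': array([[ 9.44789372e-01,  3.27678257e-01, -4.68962228e-05],
       [ 3.27678258e-01, -9.44789373e-01,  1.13046100e-05],
       [-4.06027780e-05, -2.60473479e-05, -9.99999999e-01]]), 'contact_force': array([ 0.8205443 ,  0.34680661, -0.36069392]), 'ft_torque': array([ 0.02315044, -0.00322456,  0.02777411]), 'gripper_width': 0.08538894723676048}
```

Run:
```python
import cv2
a=cv2.imread('pics/top0.png')[140:250,270:430]; b=cv2.imread('pics/side0.png')[130:240,240:400]
cv2.imwrite('pics/c0.png',cv2.resize(a,None,fx=5,fy=5,interpolation=cv2.INTER_CUBIC)); cv2.imwrite('pics/c1.png',cv2.resize(b,None,fx=5,fy=5,interpolation=cv2.INTER_CUBIC))
```

```text
(no output)
```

View pics/c0.png

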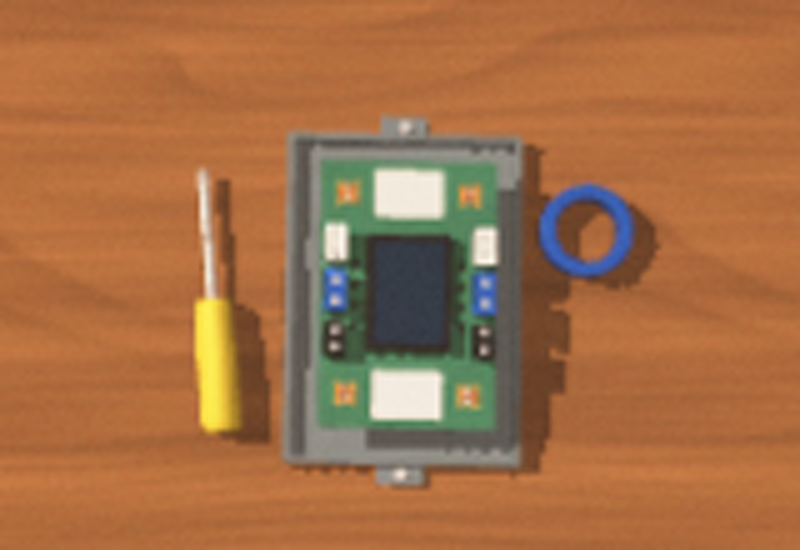

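View pics/c1.png

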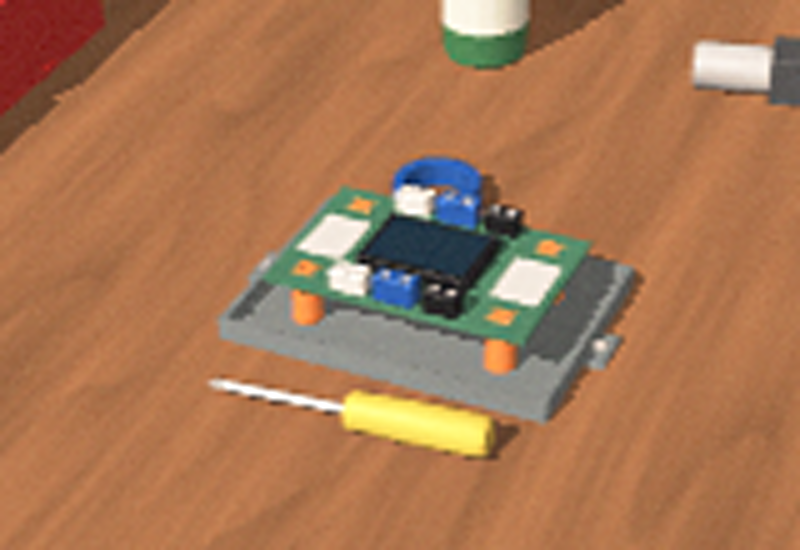

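View pics/top0.png

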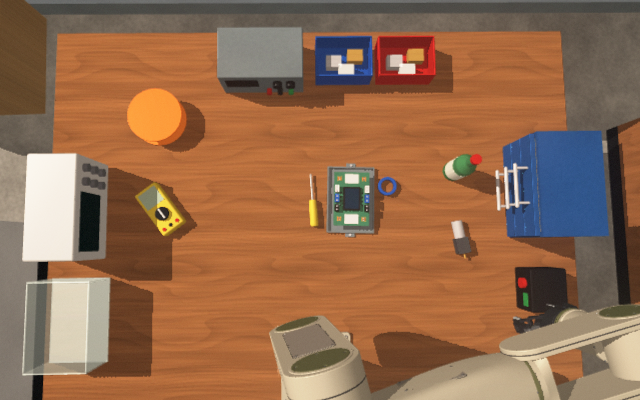

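```bash
cat >> h.py <<'E'
def blobs(c,im,lo,hi,win,amin=20):
    """sub-pixel centroids of colour blobs, upscaled"""
    x0,y0,x1,y1=win
    a=cv2.resize(im[y0:y1,x0:x1],None,fx=8,fy=8,interpolation=cv2.INTER_CUBIC)
    m=cv2.inRange(cv2.cvtColor(a,cv2.COLOR_RGB2HSV),lo,hi)
    n,_,st,ce=cv2.connectedComponentsWithStats(m)
    return [(np.round((ce[i]+.5)/8-.5+[x0,y0],2),round(st[i,4]/64,1)) for i in range(1,n) if st[i,4]/64>amin]
def tri(a,b):
    A=[];B=[]
    for c,u in (('top',a),('side',b)):
        k=vision.get_calibration(c); P=np.array(k['intrinsics'])@np.array(k['view'])[:3]
        for i in (0,1): r=u[i]*P[2]-P[i]; A.append(r[:3]);B.append(-r[3])
    s=np.linalg.lstsq(np.array(A),np.array(B),rcond=None); return s[0]
E
python3 - <<'E'
from h import *
t=cv2.imread('pics/top0.png')[:,:,::-1].copy(); s=cv2.imread('pics/side0.png')[:,:,::-1].copy()
W=((0,0,170),(180,60,255)); G=((50,80,40),(90,255,255)); O=((5,120,150),(22,255,255))
wt=(330,170,372,228); ws=(285,165,362,205)
print('top W',blobs('t',t,*W,wt,25)); print('side W',blobs('s',s,*W,ws,15))
print('O',blobs('t',t,*O,wt,4)); 
w=[b[0] for b in blobs('t',t,*W,wt,25)]
for b in w: print(at_z('top',b,.04))
E
```

```text
top W [(array([351.38, 178.22]), np.float64(146.0)), (array([336.66, 187.65]), np.float64(34.8)), (array([366.52, 188.79]), np.float64(35.3)), (array([350.8 , 218.44]), np.float64(151.2))]
side W [(array([322.21, 169.77]), np.float64(40.5)), (array([307.3 , 179.83]), np.float64(134.1)), (array([344.72, 185.88]), np.float64(95.3))]
O [(array([339.08, 178.02]), np.float64(13.5)), (array([363.62, 178.67]), np.float64(13.5)), (array([338.48, 218.26]), np.float64(15.7)), (array([361.75, 218.51]), np.float64(4.3)), (array([364.38, 218.87]), np.float64(5.6))]
[ 0.59350812 -0.1200935   0.04      ]
[ 0.56380646 -0.0726958   0.04      ]
[ 0.55911665 -0.16755337  0.04      ]
[ 0.46547048 -0.11563213  0.04      ]
```

```bash
cat >> h.py <<'E'
A=np.array([.59351,-.12009]); B=np.array([.46547,-.11563]); u=(A-B)/np.linalg.norm(A-B)
R=np.array([[u[0],u[1],0],[u[1],-u[0],0],[0,0,-1.]])
def tip(p,z): return np.array([p[0],p[1],z+.025])
def log(m):
    s=telemetry.state(); print(m,round(s['clock'],2),'tip z',round(s['eef_pos'][2]-.025,4),np.round(s['eef_pos'][:2],4),'F',np.round(s['contact_force'],1),'M',np.round(s['ft_torque'],2))
E
python3 - <<'E'
from h import *
print(tri((350.80,218.44),(344.72,185.88)))
ctrl.clamp(40); log('shut')
p=A+.002*u
ctrl.goto(tip(p,.13),R); log('above')
ctrl.line_to(tip(p,.052),velocity=.1); log('near')
print(ctrl.line_to(tip(p,.034),velocity=.02,until_force=4)); log('touch')
E
```

```text
[ 0.46455999 -0.11595345  0.03977177]
shut 1.97 tip z 0.2313 [ 0.1966 -0.5669] F [-0.   0.7 -0.1] M [-0.03 -0.03 -0.02]
above 4.14 tip z 0.1302 [ 0.5955 -0.1211] F [0.3 0.1 1.3] M [-0.02  0.    0.02]
near 5.08 tip z 0.0528 [ 0.5961 -0.1204] F [-0.1  0.1  0.6] M [ 0.06  0.09 -0.  ]
True
touch 5.79 tip z 0.0367 [ 0.5954 -0.1202] F [ 0.8 -0.2  1.6] M [-0.03 -0.18 -0.  ]
```

Run:
```python
from h import *
im=snap('side','s1'); cv2.imwrite('pics/c2.png',cv2.resize(im[110:220,240:400][:,:,::-1],None,fx=5,fy=5,interpolation=cv2.INTER_CUBIC))
log('')
```

```text
5.84 tip z 0.0367 [ 0.5954 -0.1202] F [ 1.  -0.3  1.2] M [-0.03 -0.19  0.  ]
```

View pics/c2.png

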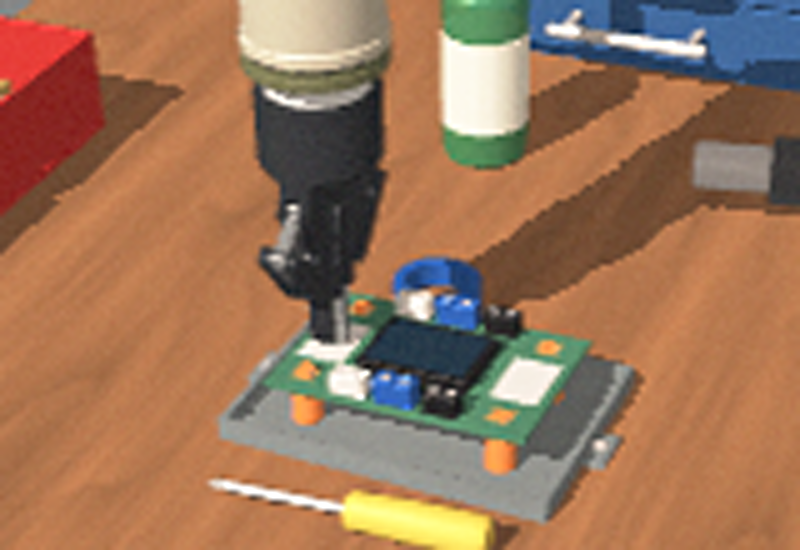

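The closed fingertips stand on the far pad (crop about 335,330), midway between its two holes and clear of the display. I'll press now.

Run:
```python
from h import *
p=A+.002*u
print(ctrl.line_to(tip(p,.0265),velocity=.02,until_force=18)); log('press')
ctrl.sleep(.2); log('hold')
```

```text
True
press 6.24 tip z 0.0306 [ 0.5954 -0.1201] F [-1.8 -0.1  8.3] M [ 0.13  0.49 -0.01]
hold 6.44 tip z 0.0306 [ 0.5954 -0.1201] F [-2.9  0.2  8.8] M [ 0.14  0.6  -0.  ]
```

Run:
```python
from h import *
p=A+.002*u
print(ctrl.line_to(tip(p,.027),velocity=.01,until_force=12)); log('press2')
ctrl.line_to(tip(p,.075),velocity=.1); log('up')
q=B-.002*u
ctrl.line_to(tip(q,.075),velocity=.15); log('over B')
im=snap('side','s2'); cv2.imwrite('pics/c3.png',cv2.resize(im[110:220,240:400][:,:,::-1],None,fx=5,fy=5,interpolation=cv2.INTER_CUBIC))
```

```text
True
press2 6.67 tip z 0.0306 [ 0.5954 -0.1201] F [-2.2  0.8  8.5] M [ 0.06  0.45 -0.04]
up 7.28 tip z 0.075 [ 0.5955 -0.1202] F [-0.4  0.4 -0.7] M [-0.   -0.03 -0.01]
over B 8.31 tip z 0.0752 [ 0.4641 -0.1157] F [-0.  -0.2 -0.2] M [-0.06  0.02 -0.01]
```

View pics/c3.png

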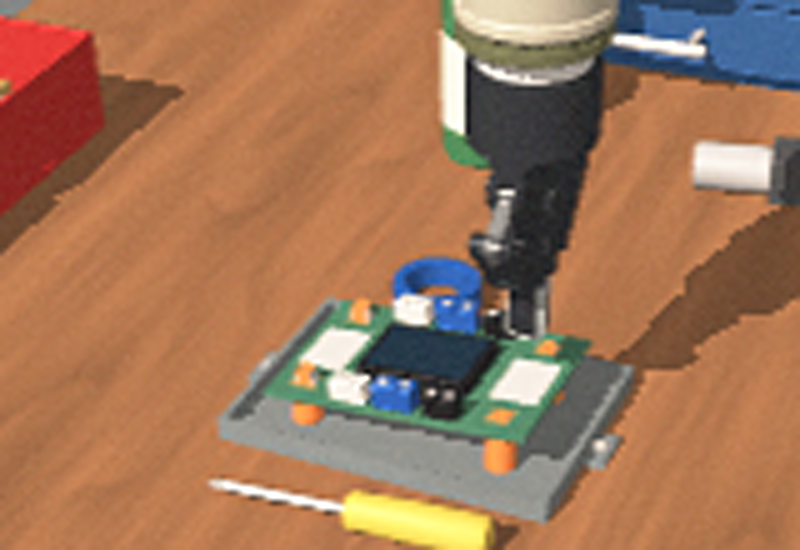

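The far end is down at both standoffs: the fins stand proud at crop (305,375) and (360,310). The near end is still up. Next is the near end.

Run:
```python
from h import *
q=B-.002*u
ctrl.line_to(tip(q,.05),velocity=.1); log('near')
print(ctrl.line_to(tip(q,.034),velocity=.02,until_force=4)); log('touch')
for i in range(3):
    r=ctrl.line_to(tip(q,.0265),velocity=.02,until_force=18); log(f'press {r}')
    if telemetry.state()['eef_pos'][2]-.025<.0312: break
print(ctrl.line_to(tip(q,.027),velocity=.01,until_force=12)); log('press2')
ctrl.line_to(tip(q,.1),velocity=.12); log('up')
ctrl.goto(np.array([.3,-.45,.25]),R); log('away')
im=snap('side','s3'); a=im[110:220,240:400][:,:,::-1]
im=snap('top','t3'); b=im[160:240,300:400][:,:,::-1]
cv2.imwrite('pics/c4.png',np.vstack([cv2.resize(a,(480,300),interpolation=cv2.INTER_CUBIC),cv2.resize(b,(480,300),interpolation=cv2.INTER_CUBIC)]))
W=((0,0,170),(180,60,255))
for c,x,y in [(A,*proj('top',[*A,.03])),(B,*proj('top',[*B,.03]))]: print('exp',x,y)
print(blobs('t',im,*W,(330,170,372,228),25))
```

```text
near 8.76 tip z 0.0493 [ 0.463  -0.1153] F [1.1 0.5 0.4] M [-0.02 -0.01  0.05]
True
touch 9.4 tip z 0.0366 [ 0.4634 -0.1156] F [ 0.5 -0.7  1.8] M [-0.05 -0.14 -0.03]
press True 9.81 tip z 0.03 [ 0.4633 -0.1155] F [-3.7  1.2 10. ] M [0.2  0.57 0.02]
True
press2 10.02 tip z 0.03 [ 0.4633 -0.1155] F [-2.1  0.3  7.8] M [ 0.14  0.34 -0.03]
up 10.75 tip z 0.0991 [ 0.4629 -0.1153] F [-0.   0.2 -0.2] M [ 0.02  0.01 -0.03]
away 12.21 tip z 0.2242 [ 0.3006 -0.4491] F [-0.2  0.2 -0.6] M [-0.01 -0.04 -0.02]
exp 351.06102468167927 178.68775763451595
exp 350.48311792736956 218.61523763643058
[(array([351.14, 178.81]), np.float64(140.9)), (array([336.3 , 188.69]), np.float64(33.3)), (array([365.76, 189.22]), np.float64(31.1)), (array([350.59, 218.82]), np.float64(147.1))]
```

View pics/c4.png

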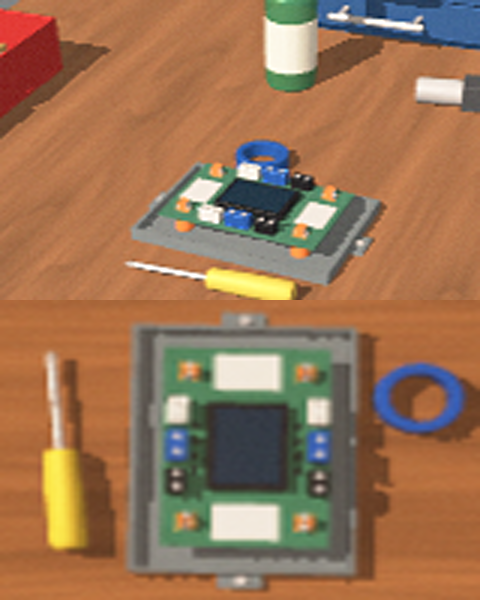

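Run:
```python
from h import *
im=cv2.imread('pics/s3.png')[:,:,::-1].copy()
W=((0,0,170),(180,60,255)); bl=blobs('s',im,*W,(285,165,362,205),15); print(bl)
for P,t in ((A,(351.14,178.81)),(B,(350.59,218.82))):
    print([np.round(proj('side',[*P,z]),2) for z in (.03,.04)])
    x=proj('side',[*P,.03]); b=min(bl,key=lambda b:np.linalg.norm(b[0]-x))[0]; print('tri',tri(t,b))
c=im[160:210,285:365][:,:,::-1]; cv2.imwrite('pics/c5.png',cv2.resize(c,(800,500),interpolation=cv2.INTER_CUBIC))
```

```text
[(array([322.34, 172.38]), np.float64(40.4)), (array([307.68, 182.47]), np.float64(130.7)), (array([344.89, 188.41]), np.float64(92.8))]
[array([305.82, 179.38]), array([305.69, 176.7 ])]
tri [ 0.59243034 -0.1226501   0.0173404 ]
[array([343.95, 188.54]), array([344.01, 185.79])]
tri [ 0.46388741 -0.11618843  0.03056984]
```

View pics/c5.png

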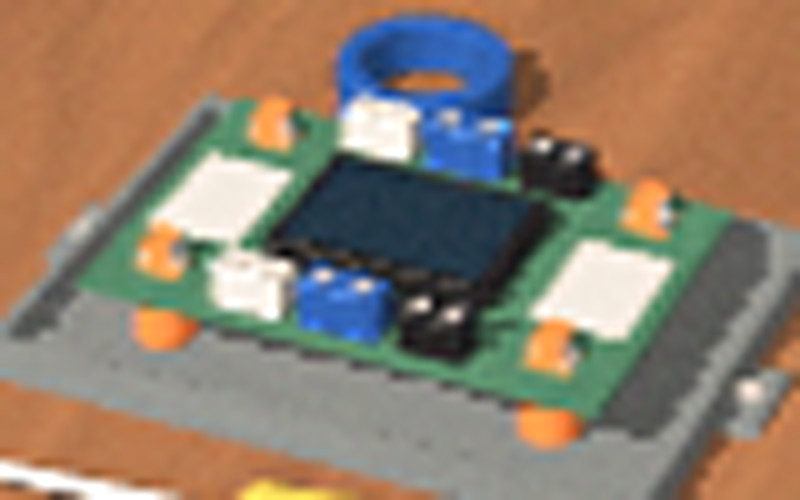

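```bash
python3 -c "
from h import *
hand_in(); log('done')"
```

```text
the job is handed in; nothing more can be done
the job is handed in; nothing more can be done
```

I pressed the board home with the closed fingertips, the far pad first and then the near one, and handed the job in. The arm had already moved clear, and the clock read about 12 s of the 32 s allowed.

- **Pressing:** I located the pads in the top picture. The side camera agreed to about 1 mm on the near pad. Each press ended in a hard stop, and a second push did not move it. The fingertips stopped at 30.6 mm on the far pad, where the board still sloped, and at 30.0 mm on the near pad. Fully home is 30 mm.
- **Last pictures:** The board looks level, with the fins and white jaws showing above it at all four holes. In the side view both pads are about 9 to 10 mm lower than at the start. The display was not pressed on, and the screwdriver and tape look unmoved.
- **Check that disagreed:** Measuring the far pad's final position from both cameras gave a height of 17 mm, which is impossible. In the side picture the pad's white patch seems to have merged with the white connector beside it. I relied on the pad's 2.6 pixel drop, about 10 mm, and the press height instead.

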